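Move the serving board to the other folding peg and fold the empty peg away

TASK

The left half of the little pantry rack is to be cleared, so that the cocktail shaker can go there later. First fold the right-hand peg all the way out, then carry the serving board over from the left peg, without setting it down, and hang it freely by its hole on the right one; last, fold the emptied left peg up flat against the rack. The rack stands loose on its rubber feet with jars on its shelf, so work gently: do not shove or tip it, and leave everything else where it is.

Things in the scene. Friction and masses are not known exactly. Their poses are not given: they have to be found in the camera images.
- rack: freestanding rack, 400 wide, 361 high, loose, 5 kg: marble foot (top 24 mm up, from 110 mm before to 80 mm behind the origin), wooden panel (front face at x = +20 mm), shelf with brass rail and two jars on top (underside 345 mm up, front edge at x = -15 mm, so it juts out over the folded pegs). Origin: on the worktop under the middle; x to the back, y to the left seen from the robot, z up
- board: dark wooden serving board, 159 high, 100 wide, 14 mm thick, 0.2 to 0.4 kg, hanging upright. Ring end 52 mm across with a 32 mm hole; below it a neck 36 mm wide; from 38 mm under the hole centre the blade. Origin: centre of the hole; x through the thickness (the hole axis), z up. Pinch it across the ring, along y, 52 mm wide
- left_peg (a joint): left folding peg (as the robot sees the rack): brass rod 11 mm thick on a horizontal hinge pin; 0 = folded up flat, rod upright, parallel to the panel; grows as it swings out and down towards the robot; 1.26 = fully out at its stop, the rod rising 18 degrees to its knob. Stiff hinge, stays where left (1 N at the knob moves it). Starts fully out with the board on it.
- right_peg (a joint): right folding peg (as the robot sees the rack): brass rod 11 mm thick on a horizontal hinge pin; 0 = folded up flat, rod upright, parallel to the panel; grows as it swings out and down towards the robot; 1.26 = fully out at its stop, the rod rising 18 degrees to its knob. Stiff hinge, stays where left (1 N at the knob moves it). Starts folded or slightly ajar.
- left_peg_pivot (a point): hinge pin of the left peg, 24 mm before the panel, 180 mm above the worktop, 200 mm from the other pin along the rack's y; its frame turns with the peg: z runs along the rod to the knob, y is the pin, x is the rod's upper side when the peg is out
- right_peg_pivot (a point): hinge pin of the right peg, 24 mm before the panel, 180 mm above the worktop, 200 mm from the other pin along the rack's y; its frame turns with the peg: z runs along the rod to the knob, y is the pin, x is the rod's upper side when the peg is out
- left_peg_knob (a point): centre of the barrel-shaped knob at the free end of the left peg (18 mm thick, 20 mm long along y, flat ends left and right), 62 mm from the pin; pinch it across y with the tool tilted forward about 30 degrees. It slips and turns in the fingers, so the peg lags behind them by 0.1 to 0.2 rad; grip lightly (20 N)
- right_peg_knob (a point): centre of the barrel-shaped knob at the free end of the right peg (18 mm thick, 20 mm long along y, flat ends left and right), 62 mm from the pin; pinch it across y with the tool tilted forward about 30 degrees. It slips and turns in the fingers, so the peg lags behind them by 0.1 to 0.2 rad; grip lightly (20 N)
- spice_a: spice jar with a red cap, 45 mm across, 106 high, loose on the left of the rack's shelf; origin under its middle
- spice_b: spice jar with a white cap, 47 mm across, 98 high, loose on the right of the rack's shelf; origin under its middle
- matchbox: match box, 54x37x16 mm, lying on the middle of the marble foot; origin under its middle
- cocktail_shaker: steel cocktail shaker, 69 mm across, 205 high, on the worktop to the left of the rack; origin under its middle
- tonic_can: drinks can, 53 mm across, 134 high, on the worktop to the left of the rack; origin under its middle
- candle_jar: candle in a glass with a wooden lid, 69 mm across, 80 high, on the worktop at the left; origin under its middle
- tumbler: clear tumbler, 79 mm across, 90 high, on the worktop to the right of the rack; origin under its middle
- goblet_0: goblet of clear glass, 69 mm across, 116 high, to the right of the rack; origin under its middle
- goblet_1: second such goblet, 69 mm across, 116 high, to the right of the rack; origin under its middle
Mind the look-alikes: they are no part of the job. There is more than one size of the board; the one meant has the size given above.

How it is judged:
By the outcome, as a careful person would: the job done as asked, in the order asked, and still so for the second after the job is handed in, with the robot touching nothing.
It also fails if it takes over 70 s, if anything falls off the work surface, if the arm or the gripper's body presses on something with over 40 N, if the wrist force passes 120 N, or if a joint passes its speed limit or range.

ROBOT

A 7-joint arm with a two-finger parallel gripper is mounted at the origin on a cart in front of the work surface, level with it; the furniture and walls round the work are solid. World frame = base frame: x ahead of the robot, y to its left, z up, the work surface at z = 0. Lengths are in m, angles in rad, forces in N, time in s.
With the tool pointing down it reaches from about 0.35 to 0.9 m from the base axis. Payload 8.1 kg.
Tool frame: the origin (TCP) lies between the finger pads; the fingertips stand 14 mm ahead of it and the grasp point (between the pads) lies 5 mm behind it (manip.tcp_to_tips is the distance from the TCP to the fingertips, in m); z points along the fingers, y is the line along which they close (so a half turn about z gives the same grasp; the last joint's range is limited). The gripper opens to 85 mm and grips with 20 to 120 N. Pads are 22 mm wide; open, the fingers measure 114 mm over their backs; the gripper's body (76 mm by 85 mm) begins 54 mm behind the grasp point. The pads swing forward as they close: fully open they stand 13 mm farther back than shut.
Start: joints at [-1.44, 0.434, 0.025, 1.573, -0.012, 1.134, -0.075], TCP at [0.145, 0.608, 0.245] pointing down, gripper open.
Joint ranges: [-2.62, 2.62], [-0.44, 2.09], [-1.27, 1.32], [0.08, 2.57], [-1.32, 4.46], [0.12, 2], [-2.74, 2.74]. Speed limits (rad/s): [2.22, 2.22, 3.01, 3.01, 3.14, 3.14, 3.14].

INTERFACE

Orientations are given as a unit quaternion [x, y, z, w].
In Python, from workcell import manip gives the robot as it stands.
- The arm moves only by the shell command python3 -m inch 'ROWS' [FORCE]. ROWS is JSON, a list of rows, each a list of 5 numbers: the shift along the tool's x, y, z in units of 0.5 m (1.0 is 0.5 m), then the turn about the tool's z in units of 90 degrees (1.0 is 90 degrees), then the closure, from 0 (fully open) to 1 (shut). In form: [[x, y, z, turn, fingers], ...]. A call has exactly 10 rows; each row is the pose to reach, as a shift and turn from the pose commanded when the call began, along the tool's axes at that moment; what a row does not reach only later rows make up. A row lasts 1/12 s, in which the tool goes at most 41.7 mm and 7.16 degrees, less where a joint would pass 70% of its speed; a pose out of reach is approached as far as the arm can. A call with a number of a shift or a turn outside -1 to 1 is refused whole. A call with a gripper value outside its range is refused whole. The fingers move at their own pace and stop on an object; FORCE is the grip in N (left out, the last holds). Time passes only in rows, so rows that repeat a pose let the fingers close, or fill a call up. It gives the time, the measured TCP pose, the force, the opening and the grip force at its end, in the units of the state.
- manip.state(): the state, without advancing time (a new reading comes with each control period).
- manip.grab_frame(name): name is "side" or "top"; returns the picture (400x640x3 uint8, red, green, blue); there is no depth.
- manip.camera_model(name): a dict with "fx", "fy", "cx", "cy" (pixels), "R" (3x3) and "t" (3): a world point X has camera coordinates R X + t. Camera axes: x right, y down, z forward; pixel columns grow to the right and rows downward; lengths in m; the calibration is good to about 2 mm. A picture is of the moment at which its call begins. camera_model takes no time and is no camera call.
- manip.job_done(): hands the job in; it is judged then, once.
The state is a dict: "time_s": time; "joint_positions": joint angles; "qvel": joint speeds; "tau": joint torques, N m; "tcp_pos": TCP position; "tcp_rot": TCP orientation; "ft_force": force on the tool from outside, world axes, zero at the start; "torque": the same for the moment, N m; "width": finger opening in m; "grasp_force": force on a finger pad.
Only numpy, scipy, OpenCV 4.12 (cv2) and the standard library are available. Lean on these libraries where they do the work, as an engineer would, in place of code of your own. Each camera call takes 0.05 s, during which the arm holds its last target. There are 200 camera calls.

## Working session

There is one attempt and no reset: what is moved stays moved. The work goes in short steps, Python scripts to look and compute and a shell command to move; the robot and the scene stay as the last step left them, time stands still between calls to the robot, and variables do not carry over. Pictures are saved under pics/ and viewed, at most 10 in all, crops included, and the job is handed in when it is done.

```bash
ls; mkdir -p pics
python3 - <<'E'
from workcell import manip
import cv2,numpy as np
np.set_printoptions(precision=4,suppress=True)
for n in("side","top"):
    f=manip.grab_frame(n); cv2.imwrite(f"pics/{n}0.png",f[:,:,::-1])
    m=manip.camera_model(n); print(n,m["fx"],m["fy"],m["cx"],m["cy"]); R=np.array(m["R"]);print(R,-R.T@np.array(m["t"]))
print(manip.state(), manip.tcp_to_tips)
E
```

```text
pics
side 462.47974122425927 462.47974122425927 322.4304811166793 200.54993198653182
[[ 0.8341 -0.5515 -0.0038]
 [-0.3088 -0.4614 -0.8317]
 [ 0.457   0.6949 -0.5552]] [-0.1254 -0.9777  0.9814]
top 366.954013545466 366.954013545466 319.7246843306643 198.24860129513016
[[-0.0135 -0.9998  0.0169]
 [-0.9904  0.0111 -0.138 ]
 [ 0.1378 -0.0186 -0.9903]] [0.3624 0.0182 1.4306]
{'time_s': 0.1, 'joint_positions': array([-1.4396,  0.4352,  0.025 ,  1.574 , -0.0116,  1.134 , -0.0751]), 'qvel': array([-0.0005, -0.001 ,  0.0004, -0.0035, -0.0008, -0.0007,  0.0007]), 'tau': array([  0.0039, -67.1759,   1.0287, -31.6903,   0.0159,   0.0072,
         0.    ]), 'tcp_pos': array([0.1448, 0.6076, 0.2446]), 'tcp_rot': array([ 0.1167,  0.9932, -0.0007, -0.    ]), 'ft_force': array([-0.4551,  0.5203,  0.0499]), 'torque': array([-0.017 ,  0.0151,  0.029 ]), 'grasp_force': 0.0, 'width': 0.08595319595424909} 0.014
```

View pics/side0.png

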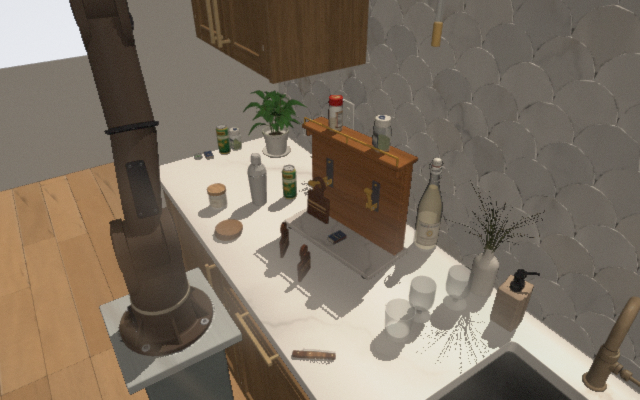

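View pics/top0.png

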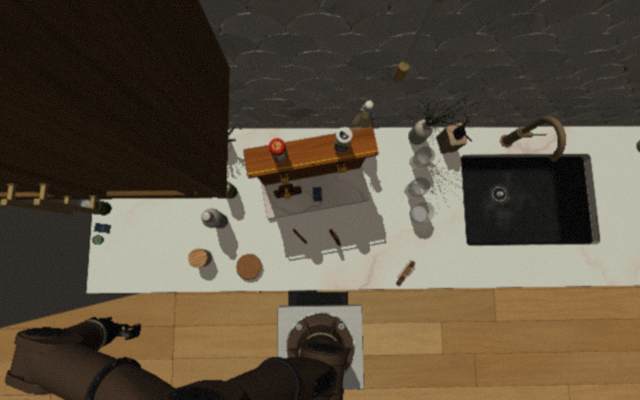

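Run:
```python
import cv2,numpy as np
s=cv2.imread("pics/side0.png");t=cv2.imread("pics/top0.png")
a=cv2.resize(s[130:280,272:422],None,fx=4,fy=4,interpolation=cv2.INTER_CUBIC)
a=cv2.convertScaleAbs(a,alpha=1.4,beta=10)
cv2.imwrite("pics/c1.png",a)
b=cv2.resize(t[120:265,235:395],None,fx=4,fy=4,interpolation=cv2.INTER_CUBIC)
b=cv2.convertScaleAbs(b,alpha=1.4,beta=10)
cv2.imwrite("pics/c2.png",b)
```

```text
(no output)
```

View pics/c1.png

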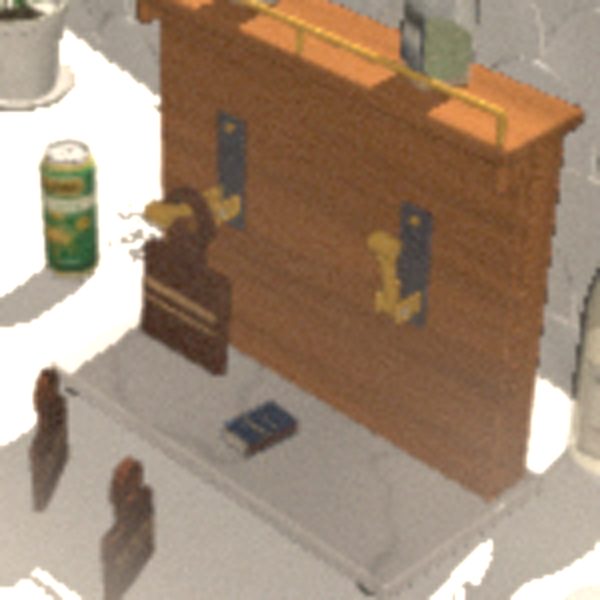

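View pics/c2.png

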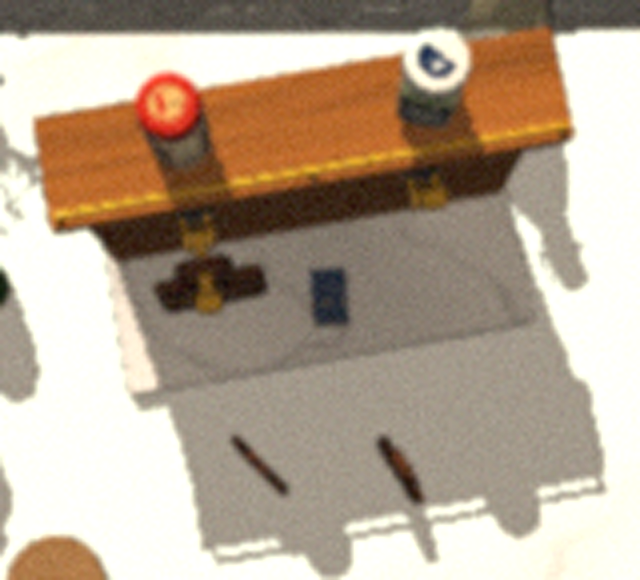

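```bash
cat > h.py <<'E'
import numpy as np
from scipy.spatial.transform import Rotation as Rn
from workcell import manip
np.set_printoptions(precision=4,suppress=True)
def ray(n,p):
    m=manip.camera_model(n);R=np.array(m["R"]);c=-R.T@np.array(m["t"])
    d=R.T@np.array([(p[0]-m["cx"])/m["fx"],(p[1]-m["cy"])/m["fy"],1]);return c,d/np.linalg.norm(d)
def plane(n,p,z):
    c,d=ray(n,p);return c+d*(z-c[2])/d[2]
def tri(s,t):
    c1,d1=ray("side",s);c2,d2=ray("top",t)
    k=np.linalg.lstsq(np.c_[d1,-d2],c2-c1,rcond=None)[0]
    a,b=c1+k[0]*d1,c2+k[1]*d2;return (a+b)/2,np.linalg.norm(a-b)
def proj(n,X):
    m=manip.camera_model(n);q=np.array(m["R"])@X+np.array(m["t"]);return np.array([m["fx"]*q[0]/q[2]+m["cx"],m["fy"]*q[1]/q[2]+m["cy"]])
S=lambda x,y:(272+(x-1.5)/4,130+(y-1.5)/4)
T=lambda x,y:(235+(x-1.5)/4,120+(y-1.5)/4)
E
python3 - <<'E'
from h import *
for n,s,t in [("Lknob",S(157,215),T(208,293)),("Rknob",S(381,242),T(427,193)),("foot FL",S(62,368),T(142,393)),("foot FR",S(372,580),T(532,318)),("rail L?",None,None),("shelfR front",S(505,155),T(570,138)),("shelf R back",S(582,112),T(550,30)),("Lhinge",S(228,208),T(198,232))]:
    if s: print(n,*tri(s,t))
print(plane("top",T(142,393),.024),plane("top",T(532,318),.024),plane("side",S(62,368),.024),plane("side",S(372,580),.024))
print("shelf",plane("top",T(35,118),.361),plane("top",T(550,28),.361),plane("side",S(582,112),.361))
print("standing",plane("side",S(37,508),0),plane("side",S(108,598),0))
print("board bottom corners side, left/right", S(143,330),S(222,374))
E
```

```text
Lknob [0.5501 0.1094 0.1953] 0.008735454784317415
Rknob [ 0.6279 -0.0766  0.2397] 0.0027154784099960288
foot FL [0.4865 0.1823 0.0218] 0.004449592406889185
foot FR [ 0.5477 -0.1906  0.0295] 0.009567980501215845
shelfR front [ 0.6452 -0.1775  0.356 ] 0.0020619346955257373
shelf R back [ 0.7285 -0.1644  0.3582] 0.0008027804751409768
Lhinge [0.6142 0.1156 0.1756] 0.007636042596057842
[0.4843 0.183  0.024 ] [ 0.5526 -0.1939  0.024 ] [0.4871 0.1787 0.024 ] [ 0.5469 -0.1844  0.024 ]
shelf [0.662  0.2244 0.361 ] [ 0.7288 -0.1638  0.361 ] [ 0.7252 -0.168   0.361 ]
standing [0.3904 0.0529 0.    ] [ 0.3842 -0.0687 -0.    ]
board bottom corners side, left/right (307.375, 212.125) (327.125, 223.125)
```

```bash
python3 -m inch '[[0,0,-0.08,0,0],[0,0,-0.16,0,0],[0,0,-0.24,0,0],[-0.05,-0.06,-0.31,0,0],[-0.1,-0.12,-0.31,-0.05,0],[-0.15,-0.18,-0.31,-0.1,0],[-0.2,-0.24,-0.31,-0.15,0],[-0.25,-0.3,-0.31,-0.2,0],[-0.3,-0.36,-0.31,-0.26,0],[-0.35,-0.42,-0.31,-0.26,0]]' 20
python3 - <<'E'
from h import *
from scipy.optimize import least_squares
obs=[("side",S(157,215),"LK"),("top",T(208,293),"LK"),("side",S(381,242),"RK"),("top",T(427,193),"RK"),
("side",S(372,580),(-.11,-.2,.024)),("top",T(532,318),(-.11,-.2,.024)),("top",T(142,393),(-.11,.2,.024)),("side",S(62,368),(-.11,.2,.024)),
("side",S(505,155),(-.015,-.2,.361)),("side",S(228,205),(-.004,.1,.18)),("side",S(398,305),(-.004,-.1,.18))]
def pts(p):
    x,y,w,th=p;o=[]
    for n,px,k in obs:
        if k=="LK": k=(-.004-.062*np.sin(1.26),.1,.18+.062*np.cos(1.26))
        if k=="RK": k=(-.004-.062*np.sin(th),-.1,.18+.062*np.cos(th))
        X=Rn.from_euler("z",w).apply(k)+[x,y,0]
        o.append(proj(n,X)-np.array(px))
    return np.array(o)
r=least_squares(lambda p:pts(p).ravel(),[.626,.018,.171,.2],loss="soft_l1");print(r.x);print(pts(r.x))
E
```

```text
time_s: 0.93
tcp_pos: [0.2668, 0.361, 0.4001]
tcp_rot: [-0.09, 0.996, -0.0, -0.0]
ft_force: [1.8, 1.0, 0.1]
width: 0.0854
grasp_force: 0.0
[0.6282 0.0195 0.1573 0.1993]
[[ 1.5226 -1.0328]
 [-0.3639  0.9356]
 [ 1.5067  0.3785]
 [ 1.3866  0.3102]
 [ 3.2931  1.583 ]
 [ 0.3739  0.4513]
 [-4.3733 -0.958 ]
 [-2.7124 -3.0483]
 [ 0.352  -0.995 ]
 [-2.8616  0.0315]
 [-1.0328 -0.1139]]
```

```bash
python3 -m inch '[[0,-0.08,0,0,0],[0,-0.16,0,0,0],[0,-0.24,0,0,0],[0,-0.32,0,0,0],[0,-0.4,0,0,0],[0,-0.48,0,0,0],[0,-0.56,0,0,0],[0,-0.64,0,0,0],[0,-0.72,-0.03,0,0],[0,-0.80,-0.06,0,0]]'
python3 -m inch '[[0,0,-0.08,0,0],[0,0,-0.16,0,0],[0,0,-0.24,0,0],[0,0,-0.32,0,0],[0,0,-0.4,0,0],[0,0,-0.48,0,0],[0,0,-0.56,0,0],[0,0,-0.64,0,0],[0,0,-0.72,0,0],[0,0,-0.8,0,0]]'
python3 - <<'E'
from h import *
s=manip.state();print(s["joint_positions"],s["tcp_pos"],Rn.from_quat(s["tcp_rot"]).as_matrix())
E
```

```text
time_s: 1.77
tcp_pos: [0.3346, -0.0312, 0.4293]
tcp_rot: [-0.087, 0.996, 0.0, -0.001]
ft_force: [0.8, 0.5, 1.6]
width: 0.0853
grasp_force: 0.0
time_s: 2.6
tcp_pos: [0.3187, -0.0253, 0.6572]
tcp_rot: [-0.084, 0.996, -0.015, 0.019]
ft_force: [-0.2, -0.4, -0.6]
width: 0.0855
grasp_force: 0.0
[-0.2133 -0.1598  0.0652  1.2799  0.0466  1.9849  1.61  ] [ 0.3187 -0.0253  0.6572] [[-0.9851 -0.1669  0.0403]
 [-0.168   0.9854 -0.0266]
 [-0.0352 -0.033  -0.9988]]
```

```bash
python3 -m inch '[[0,0,-0.2,0,0],[0,0,-0.4,0,0],[0,0,-0.6,0,0],[0,0,-0.8,0,0],[0,0,-1,0,0],[0,0,-1,0,0],[0,0,-1,0,0],[0,0,-1,0,0],[0,0,-1,0,0],[0,0,-1,0,0]]'
python3 -m inch '[[0,0,0,0,0],[0,0,0,0,0],[0,0,0,0,0],[0,0,0,0,0],[0,0,0,0,0],[0,0,0,0,0],[0,0,0,0,0],[0,0,0,0,0],[0,0,0,0,0],[0,0,0,0,0]]'
python3 - <<'E'
from h import *
s=manip.state();print(s["joint_positions"],s["tcp_pos"],Rn.from_quat(s["tcp_rot"]).as_matrix())
E
```

```text
time_s: 3.43
tcp_pos: [0.3234, -0.0273, 0.6876]
tcp_rot: [-0.083, 0.996, -0.019, 0.04]
ft_force: [0.3, 0.3, -1.1]
width: 0.0854
grasp_force: 0.0
time_s: 4.27
tcp_pos: [0.3234, -0.0267, 0.6874]
tcp_rot: [-0.084, 0.995, -0.019, 0.04]
ft_force: [0.6, -0.4, 0.4]
width: 0.085
grasp_force: 0.0
[ 0.8933 -0.1304 -0.758   1.1464 -0.0773  2.002   1.8393] [ 0.3234 -0.0267  0.6874] [[-0.9827 -0.1656  0.0832]
 [-0.1687  0.9852 -0.0308]
 [-0.0768 -0.0443 -0.9961]]
```

```bash
python3 -m inch '[[0,0,0.04,0,0],[0,0,0.08,0,0],[0,0,0.12,0,0],[0,0,0.16,0,0],[0,0,0.16,0,0],[0,0,0.16,0,0],[0,0,0.16,0,0],[0,0,0.16,0,0],[0,0,0.16,0,0],[0,0,0.16,0,0]]'
python3 - <<'E'
from h import *
s=manip.state();print(s["joint_positions"],s["tcp_pos"],Rn.from_quat(s["tcp_rot"]).as_matrix())
E
```

```text
time_s: 5.1
tcp_pos: [0.3303, -0.0293, 0.6084]
tcp_rot: [-0.084, 0.995, -0.019, 0.041]
ft_force: [0.2, 0.4, 0.1]
width: 0.0853
grasp_force: 0.0
[ 0.9047 -0.1956 -0.7104  1.3896 -0.1167  1.8102  1.9043] [ 0.3303 -0.0293  0.6084] [[-0.9826 -0.1656  0.0841]
 [-0.1686  0.9852 -0.0309]
 [-0.0777 -0.0445 -0.996 ]]
```

```bash
cat > st.py <<'E'
from h import *
s=manip.state();M=Rn.from_quat(s["tcp_rot"]).as_matrix();print("q",s["joint_positions"],"p",s["tcp_pos"]);print("tx",M[:,0],"ty",M[:,1],"tz",M[:,2])
E
python3 -m inch '[[0,0,-1,0,0],[0,0,-1,0,0],[0,0,-1,0,0],[0,0,-1,0,0],[0,0,-1,0,0],[0,0,-1,0,0],[0,0,-1,0,0],[0,0,-1,0,0],[0,0,-1,0,0],[0,0,-1,0,0]]' >/dev/null; python3 st.py
python3 -m inch '[[-1,0,-1,0,0],[-1,0,-1,0,0],[-1,0,-1,0,0],[-1,0,-1,0,0],[-1,0,-1,0,0],[-1,0,-1,0,0],[-1,0,-1,0,0],[-1,0,-1,0,0],[-1,0,-1,0,0],[-1,0,-1,0,0]]' >/dev/null; python3 st.py
```

```text
q [ 0.9315 -0.1229 -0.7918  1.094  -0.077   2.002   1.8398] p [ 0.3329 -0.0279  0.7057]
tx [-0.9783 -0.1694 -0.1189] ty [-0.1638  0.9849 -0.0558] tz [ 0.1266 -0.0351 -0.9913]
q [ 0.3282  0.0612 -0.5475  0.9562  0.1222  2.0021  1.5856] p [ 0.4287 -0.0082  0.7082]
tx [-0.9759 -0.1751 -0.1305] ty [-0.1667  0.9833 -0.0734] tz [ 0.1412 -0.0499 -0.9887]
```

Run:
```python
from h import *
print(tri((244,77),(229,194)), tri((368,62),(229,75)))
from scipy.optimize import least_squares
obs=[("side",S(157,215),"LK"),("top",T(208,293),"LK"),("side",S(381,242),"RK"),("top",T(427,193),"RK"),
("side",S(372,580),(-.11,-1,.024)),("top",T(532,318),(-.11,-1,.024)),("top",T(142,393),(-.11,1,.024)),("side",S(62,368),(-.11,1,.024)),
("side",S(505,155),(-.015,-.2,.345)),("top",T(570,140),(-.015,-.2,.361)),("top",T(52,226),(-.015,.2,.361)),("side",S(228,205),(-.004,.1,.18)),("side",S(398,305),(-.004,-.1,.18))]
def pts(p):
    x,y,w,th,hw=p;o=[]
    for n,px,k in obs:
        if k=="LK": k=(-.004-.062*np.sin(1.26),.1,.18+.062*np.cos(1.26))
        if k=="RK": k=(-.004-.062*np.sin(th),-.1,.18+.062*np.cos(th))
        k=list(k)
        if abs(k[1])==1:k[1]*=hw
        X=Rn.from_euler("z",w).apply(k)+[x,y,0]
        o.append(proj(n,X)-np.array(px))
    return np.array(o)
r=least_squares(lambda p:pts(p).ravel(),[.626,.018,.171,.2,.2],loss="soft_l1");print(r.x);print(pts(r.x))
```

```text
(array([0.4574, 0.242 , 0.5328]), np.float64(0.09238571939963425)) (array([0.8379, 0.2311, 0.505 ]), np.float64(0.0278681784200912))
[0.6273 0.0191 0.1679 0.201  0.1863]
[[ 1.2639 -0.7051]
 [ 0.0051  1.4521]
 [ 1.6305  0.4358]
 [ 1.5148  0.2718]
 [ 0.5522 -0.6481]
 [-2.7686  0.7013]
 [-0.3542 -0.8841]
 [-0.6579 -0.8594]
 [ 0.2518  4.0293]
 [ 1.5176 -1.4619]
 [-1.0707  0.2092]
 [-3.2271  0.2769]
 [-0.9209 -0.092 ]]
```

```bash
python3 -m inch '[[0.03,0.07,-0.01,0,0],[0.06,0.14,-0.02,0,0],[0.09,0.21,-0.03,0,0],[0.12,0.28,-0.04,0,0],[0.14,0.34,-0.04,0,0],[0.14,0.34,-0.3,0,0],[0.14,0.34,-0.6,0,0],[0.14,0.34,-1,0,0],[0.14,0.34,-1,0,0],[0.14,0.34,-1,0,0]]' >/dev/null; python3 st.py
python3 -m inch '[[0,0,-1,0,0],[0,0,-1,0,0],[0,0,-1,0,0],[0,0,-1,0,0],[0,0,-1,0,0],[0,0,-1,0,0],[0,0,-1,0,0],[0,0,-1,0,0],[0,0,-1,0,0],[0,0,-1,0,0]]' >/dev/null; python3 st.py
```

```text
q [ 1.0536 -0.135  -1.2651  1.0098 -0.0452  2.002   1.4638] p [0.3377 0.1172 0.7215]
tx [-0.9746 -0.1392 -0.1752] ty [-0.1282  0.9891 -0.073 ] tz [ 0.1834 -0.0487 -0.9818]
q [ 0.8884 -0.0839 -1.2635  0.9623  0.0381  2.0028  1.3642] p [0.3418 0.1312 0.7392]
tx [-0.9625 -0.1591 -0.2198] ty [-0.1478  0.9868 -0.0668] tz [ 0.2275 -0.0318 -0.9733]
```

```bash
for i in 1 2 3; do python3 -m inch '[[0,0.05,-1,0,0],[0,0.05,-1,0,0],[0,0.05,-1,0,0],[0,0.05,-1,0,0],[0,0.05,-1,0,0],[0,0.05,-1,0,0],[0,0.05,-1,0,0],[0,0.05,-1,0,0],[0,0.05,-1,0,0],[0,0.05,-1,0,0]]' | grep -E "ft_f|time"; python3 st.py; done
```

```text
time_s: 9.27
ft_force: [-4.1, 2.8, 0.7]
q [ 0.9152 -0.1237 -1.2656  0.9271 -0.0155  2.0017  1.4037] p [0.3303 0.1563 0.7558]
tx [-0.944  -0.204  -0.2592] ty [-0.1941  0.9789 -0.0635] tz [ 0.2667 -0.0096 -0.9637]
time_s: 10.1
ft_force: [-2.3, -6.2, 0.3]
q [ 1.1685 -0.2104 -1.2638  0.8842 -0.1621  2.0009  1.5167] p [0.3377 0.1563 0.7723]
tx [-0.9393 -0.1598 -0.3036] ty [-0.147   0.987  -0.0645] tz [ 0.3099 -0.016  -0.9506]
time_s: 10.93
ft_force: [-0.5, -5.3, 1.2]
q [ 1.095  -0.1649 -1.2639  0.8379 -0.0881  2.0014  1.4758] p [0.3426 0.1409 0.7931]
tx [-0.927  -0.15   -0.3438] ty [-0.137   0.9886 -0.0619] tz [ 0.3492 -0.0103 -0.937 ]
```

```bash
for i in 1 2 3; do python3 -m inch '[[0,0.05,-1,0,0],[0,0.05,-1,0,0],[0,0.05,-1,0,0],[0,0.05,-1,0,0],[0,0.05,-1,0,0],[0,0.05,-1,0,0],[0,0.05,-1,0,0],[0,0.05,-1,0,0],[0,0.05,-1,0,0],[0,0.05,-1,0,0]]' | grep -E "ft_f|time"; python3 st.py; done
```

```text
time_s: 11.77
ft_force: [-1.1, -1.1, 0.6]
q [ 1.2237 -0.2026 -1.2647  0.7893 -0.1954  2.0023  1.5818] p [0.3465 0.1523 0.8106]
tx [-0.9023 -0.2    -0.3818] ty [-0.1893  0.9797 -0.0657] tz [ 0.3872  0.013  -0.9219]
time_s: 12.6
ft_force: [-0.9, 0.1, 0.4]
q [ 1.0888 -0.1537 -1.2647  0.7524 -0.0658  2.0021  1.5036] p [0.3457 0.1366 0.8292]
tx [-0.8908 -0.1772 -0.4184] ty [-0.1603  0.9842 -0.0756] tz [ 0.4251 -0.0003 -0.9051]
time_s: 13.43
ft_force: [-0.5, -0.2, 0.2]
q [ 0.9113 -0.1142 -1.2668  0.7182  0.0518  2.002   1.4372] p [0.3416 0.1454 0.8455]
tx [-0.866  -0.2072 -0.455 ] ty [-0.1913  0.9782 -0.0812] tz [ 0.4619  0.0167 -0.8868]
```

```bash
cat >> h.py <<'E'
def dl(P,Q=None):
    s=manip.state();M=Rn.from_quat(s["tcp_rot"]).as_matrix();p=s["tcp_pos"] if Q is None else np.array(Q)
    d=np.array(P)-p;print("p",s["tcp_pos"],"units",(M.T@d)/.5,"dist",np.linalg.norm(d))
RO=np.array([.6273,.021,0.]);RW=.168
def rk(x,y,z): return Rn.from_euler("z",RW).apply([x,y,z])+RO
E
python3 -m inch '[[0.03,-0.04,0.07,0,0.3],[0.05,-0.08,0.15,0,0.3],[0.08,-0.12,0.22,0,0.3],[0.1,-0.16,0.3,0,0.3],[0.13,-0.2,0.37,0,0.3],[0.15,-0.24,0.45,0,0.3],[0.18,-0.28,0.52,0,0.3],[0.2,-0.32,0.59,0,0.3],[0.22,-0.35,0.65,0,0.3],[0.24,-0.38,0.7,0,0.3]]'
python3 st.py
python3 - <<'E'
from h import *
print(rk(-.016,-.1,.2405)); dl((.56,-.085,.37))
E
```

```text
time_s: 14.27
tcp_pos: [0.4268, -0.0414, 0.527]
tcp_rot: [-0.102, 0.966, -0.017, 0.238]
ft_force: [0.7, 0.2, 0.6]
width: 0.0598
grasp_force: 0.0
q [ 0.6394 -0.2859 -0.4222  1.7621 -0.2436  1.1765  2.0264] p [ 0.4268 -0.0414  0.527 ]
tx [-0.8664 -0.205  -0.4553] ty [-0.1886  0.9786 -0.0819] tz [ 0.4623  0.0149 -0.8866]
[ 0.6282 -0.0803  0.2405]
p [ 0.4268 -0.0414  0.527 ] units [-0.07   -0.1099  0.4003] dist 0.2104616596693973
```

```bash
python3 -m inch '[[-0.01,-0.02,0.06,0,0.4],[-0.02,-0.04,0.12,0,0.4],[-0.03,-0.06,0.18,0,0.4],[-0.04,-0.08,0.24,0,0.4],[-0.06,-0.1,0.3,0,0.4],[-0.07,-0.11,0.36,0,0.4],[-0.07,-0.11,0.4,0,0.4],[-0.07,-0.11,0.4,0,0.4],[-0.07,-0.11,0.4,0,0.4],[-0.07,-0.11,0.4,0,0.4]]'
python3 st.py
python3 - <<'E'
from h import *
import cv2
s=manip.grab_frame("side")[:,:,::-1];t=manip.grab_frame("top")[:,:,::-1]
a=cv2.resize(s[110:270,290:430],None,fx=4,fy=4,interpolation=cv2.INTER_CUBIC)[:600]
b=cv2.resize(t[130:230,320:380],None,fx=4,fy=4,interpolation=cv2.INTER_CUBIC)
c=np.zeros((600,800,3),np.uint8);c[:a.shape[0],:a.shape[1]]=a;c[:b.shape[0],560:800]=b
cv2.imwrite("pics/k1.png",cv2.convertScaleAbs(c,alpha=1.5,beta=10))
cv2.imwrite("pics/k1s.png",s);cv2.imwrite("pics/k1t.png",t)
P=manip.state()["tcp_pos"];print(proj("side",P),proj("top",P))
E
```

```text
time_s: 15.1
tcp_pos: [0.5601, -0.0837, 0.373]
tcp_rot: [-0.102, 0.966, -0.017, 0.238]
ft_force: [0.2, -0.0, -0.3]
width: 0.0513
grasp_force: 0.0
q [ 0.6156  0.0397 -0.5346  1.8804 -0.0518  0.7493  1.8971] p [ 0.5601 -0.0837  0.373 ]
tx [-0.866  -0.2054 -0.456 ] ty [-0.1892  0.9786 -0.0815] tz [ 0.4629  0.0157 -0.8863]
[351.9001 157.3462] [347.4526 180.7878]
```

View pics/k1.png

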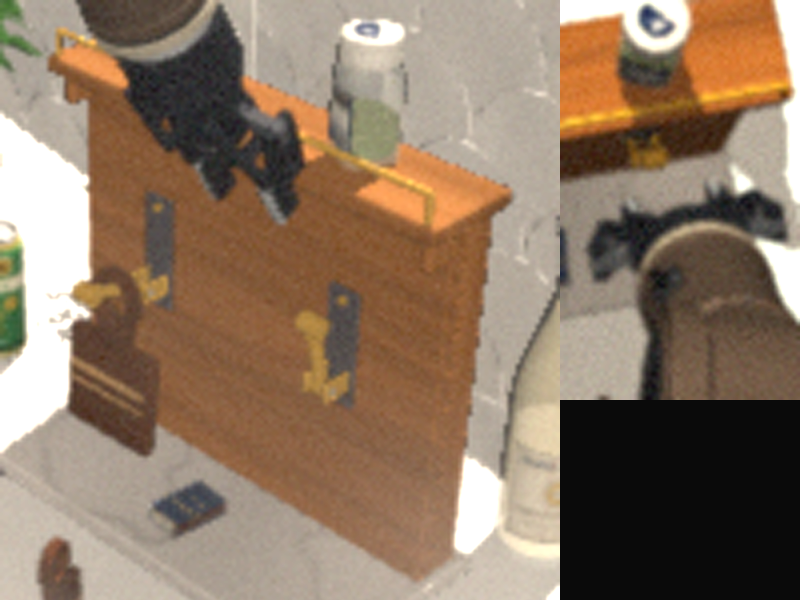

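```bash
python3 - <<'E'
from h import *
dl((.628,-.079,.2405))
E
python3 -m inch '[[0,0.01,0.04,0,0.4],[0,0.01,0.08,0,0.4],[0,0.01,0.12,0,0.4],[0,0.01,0.16,0,0.4],[0,0.01,0.19,0,0.4],[0,0.01,0.22,0,0.4],[0,0.01,0.24,0,0.4],[0,0.01,0.25,0,0.4],[0,0.01,0.25,0,0.4],[0,0.01,0.25,0,0.4]]'
```

```text
p [ 0.5602 -0.0836  0.3737] units [0.0026 0.0054 0.299 ] dist 0.1495123527523329
time_s: 16.03
tcp_pos: [0.6171, -0.0765, 0.2615]
tcp_rot: [-0.102, 0.966, -0.017, 0.238]
ft_force: [1.1, -0.8, 0.3]
width: 0.0513
grasp_force: 0.0
```

```bash
python3 -m inch '[[0,-0.005,0.01,0,0.4],[0,-0.005,0.025,0,0.4],[0,-0.005,0.04,0,0.4],[0,-0.005,0.045,0,0.4],[0,-0.005,0.045,0,0.5],[0,-0.005,0.045,0,0.6],[0,-0.005,0.045,0,0.65],[0,-0.005,0.045,0,0.7],[0,-0.005,0.045,0,0.75],[0,-0.005,0.045,0,0.8]]' 20
python3 - <<'E'
from h import *
import cv2
s=manip.grab_frame("side")[:,:,::-1]
a=cv2.resize(s[130:230,320:430],None,fx=5,fy=5,interpolation=cv2.INTER_CUBIC)
cv2.imwrite("pics/k2.png",cv2.convertScaleAbs(a,alpha=1.5,beta=10))
E
```

```text
time_s: 16.87
tcp_pos: [0.6282, -0.0802, 0.2415]
tcp_rot: [-0.101, 0.966, -0.018, 0.238]
ft_force: [0.2, -4.9, 2.1]
width: 0.0202
grasp_force: 19.5
```

View pics/k2.png

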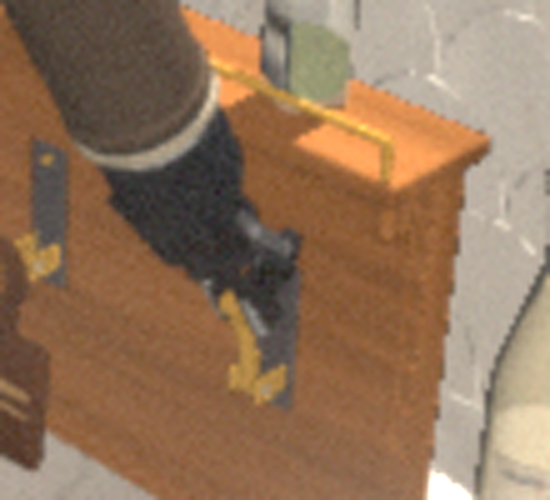

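```bash
python3 -m inch '[[0.012,-0.002,-0.002,0,0.8],[0.024,-0.001,-0.004,0,0.8],[0.037,0,-0.004,0,0.8],[0.049,0.001,-0.004,0,0.8],[0.061,0.001,-0.001,0,0.8],[0.073,0.002,0.002,0,0.8],[0.085,0.003,0.007,0,0.8],[0.096,0.004,0.012,0,0.8],[0.096,0.004,0.012,0,0.8],[0.096,0.004,0.012,0,0.8]]' 20
```

```text
time_s: 17.75
tcp_pos: [0.5878, -0.0875, 0.2131]
tcp_rot: [-0.102, 0.966, -0.017, 0.237]
ft_force: [0.2, -6.2, 1.7]
width: 0.0202
grasp_force: 21.0
```

```bash
python3 -m inch '[[0.01,-0.001,0.006,0,0.8],[0.02,-0.001,0.014,0,0.8],[0.027,0,0.02,0,0.8],[0.033,0.001,0.027,0,0.8],[0.037,0.002,0.032,0,0.8],[0.04,0.002,0.037,0,0.8],[0.04,0.002,0.037,0,0.8],[0.04,0.002,0.037,0,0.8],[0.04,0.002,0.037,0,0.8],[0.04,0.002,0.037,0,0.8]]' 20
```

```text
time_s: 18.58
tcp_pos: [0.5815, -0.0892, 0.1908]
tcp_rot: [-0.102, 0.965, -0.018, 0.24]
ft_force: [-9.2, -1.7, 25.7]
width: 0.0202
grasp_force: 25.7
```

```bash
python3 -m inch '[[-0.004,0,-0.008,0,0.8],[-0.004,0,-0.008,0,0.5],[-0.004,0,-0.008,0,0.3],[-0.004,0,-0.008,0,0.3],[-0.004,0,-0.05,0,0.3],[-0.004,0,-0.1,0,0.2],[-0.004,0,-0.16,0,0.1],[-0.004,0.04,-0.22,0,0],[-0.004,0.1,-0.28,0,0],[-0.004,0.16,-0.34,0,0]]'
python3 - <<'E'
from h import *
import cv2
s=manip.grab_frame("side")[:,:,::-1];t=manip.grab_frame("top")[:,:,::-1]
a=cv2.resize(s[130:250,295:395],None,fx=5,fy=5,interpolation=cv2.INTER_CUBIC)
b=cv2.resize(t[150:210,260:350],None,fx=3.3,fy=3.3,interpolation=cv2.INTER_CUBIC)
c=np.zeros((600,800,3),np.uint8);c[:a.shape[0],:a.shape[1]]=a;c[:b.shape[0],502:502+b.shape[1]]=b
cv2.imwrite("pics/k3.png",cv2.convertScaleAbs(c,alpha=1.5,beta=10))
print(manip.state()["tcp_pos"])
E
```

```text
time_s: 19.42
tcp_pos: [0.4868, -0.0138, 0.3321]
tcp_rot: [-0.101, 0.966, -0.017, 0.236]
ft_force: [0.8, 0.4, -0.2]
width: 0.0853
grasp_force: 0.0
[ 0.4874 -0.0096  0.3356]
```

View pics/k3.png

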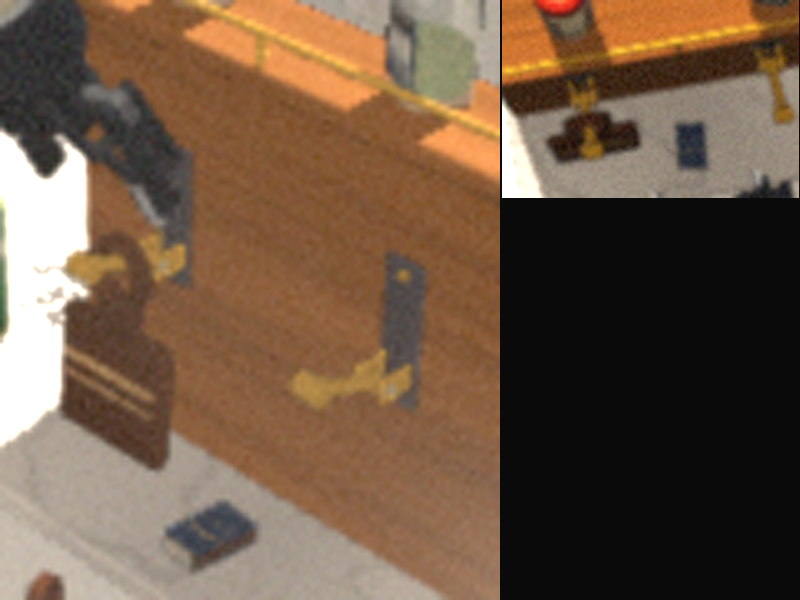

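Run:
```python
from h import *
A=lambda x,y:(295+(x-2)/5,130+(y-2)/5)
B=lambda x,y:(260+(x-502-1)/3.3,150+(y-1)/3.3)
inv=lambda P:Rn.from_euler("z",-RW).apply(P-RO)
for n,s,t in[("RK",A(310,390),B(783,113)),("LK",A(90,267),B(592,150))]:
    P,e=tri(s,t);print(n,P,e,"rack",inv(P))
# plane: rack x = -.004-u ; z consistency for bottom corners
def onx(n,p,xr):
    c,d=ray(n,p);nx=np.array([np.cos(RW),np.sin(RW),0]);k=(xr+nx@RO-nx@c)/(nx@d);return inv(c+k*d)
for u in(.02,.025,.03,.035,.04,.045,.05):
    zc=.18+.325*u-.0102;x=-.004-u
    print(u,"zc",round(zc,4),"botL",onx("side",A(62,412),x-.007),"botR",onx("side",A(165,469),x-.007),"ringtop",onx("side",A(122,233),x),"ring right",onx("side",A(151,275),x),"shoulderR",onx("side",A(173,346),x-.007))
    print("   top: ", onx("top",B(548,152),x-.007)) 
print([inv(plane("top",B(*q),z)) for q,z in[((548,152),.13),((640,135),.13),((563,160),.13),((590,113),.205)]])
```

```text
RK [ 0.5806 -0.0904  0.2022] 0.0021963098402237227 rack [-0.0647 -0.102   0.2022]
LK [0.5471 0.1052 0.1989] 0.0032759012702714427 rack [-0.065   0.0964  0.1989]
0.02 zc 0.1763 botL [-0.031   0.1653  0.033 ] botR [-0.031   0.059   0.0397] ringtop [-0.024   0.1079  0.203 ] ring right [-0.024   0.0801  0.183 ] shoulderR [-0.031   0.0517  0.144 ]
   top:  [-0.031   0.1568  0.0195]
0.025 zc 0.1779 botL [-0.036   0.1595  0.0384] botR [-0.036   0.0537  0.0451] ringtop [-0.029   0.1024  0.2074] ring right [-0.029   0.0748  0.1875] shoulderR [-0.036   0.0465  0.1487]
   top:  [-0.036   0.1543  0.05  ]
0.03 zc 0.1795 botL [-0.041   0.1536  0.0438] botR [-0.041   0.0485  0.0505] ringtop [-0.034   0.097   0.2118] ring right [-0.034   0.0695  0.192 ] shoulderR [-0.041   0.0414  0.1535]
   top:  [-0.041   0.1518  0.0806]
0.035 zc 0.1812 botL [-0.046   0.1478  0.0492] botR [-0.046   0.0433  0.0558] ringtop [-0.039   0.0915  0.2162] ring right [-0.039   0.0642  0.1965] shoulderR [-0.046   0.0362  0.1583]
   top:  [-0.046   0.1493  0.1112]
0.04 zc 0.1828 botL [-0.051   0.142   0.0546] botR [-0.051   0.0381  0.0612] ringtop [-0.044   0.0861  0.2206] ring right [-0.044   0.0589  0.201 ] shoulderR [-0.051  0.031  0.163]
   top:  [-0.051   0.1468  0.1418]
0.045 zc 0.1844 botL [-0.056   0.1361  0.06  ] botR [-0.056   0.0328  0.0665] ringtop [-0.049   0.0806  0.225 ] ring right [-0.049   0.0536  0.2055] shoulderR [-0.056   0.0258  0.1678]
   top:  [-0.056   0.1443  0.1724]
0.05 zc 0.186 botL [-0.061   0.1303  0.0654] botR [-0.061   0.0276  0.0719] ringtop [-0.054   0.0751  0.2294] ring right [-0.054   0.0483  0.21  ] shoulderR [-0.061   0.0206  0.1726]
   top:  [-0.061   0.1418  0.203 ]
[array([-0.0491,  0.1478,  0.13  ]), array([-0.0484,  0.0465,  0.13  ]), array([-0.0606,  0.1333,  0.13  ]), array([-0.0291,  0.0927,  0.205 ])]
```

```bash
sed -i 's/RO=.*;RW/RO=np.array([.6265,.0185,0.]);RW/' h.py
python3 - <<'E'
from h import *
M=Rn.from_quat(manip.state()["tcp_rot"]).as_matrix()
C=rk(-.035,.1,.180);T_=C+.004*M[:,2];P1=T_-.12*M[:,2];print(C,T_,P1)
dl(P1);dl(T_,P1)
print("tool per rack axes x,y,z",(M.T@Rn.from_euler("z",RW).as_matrix()).T)
E
```

```text
[0.5753 0.1112 0.18  ] [0.5771 0.1113 0.1765] [0.5212 0.1094 0.2826]
p [ 0.4874 -0.0096  0.3356] units [-0.0602  0.2283  0.1292] dist 0.1345529248455258
p [ 0.4874 -0.0096  0.3356] units [-0.   -0.    0.24] dist 0.12000000000000001
tool per rack axes x,y,z [[-0.8863 -0.0285  0.4622]
 [-0.0644  0.996  -0.0621]
 [-0.4585 -0.0849 -0.8846]]
```

```bash
python3 -m inch '[[-0.01,0.06,0,0,0],[-0.03,0.12,0,0,0],[-0.05,0.18,0.03,0,0],[-0.06,0.23,0.08,0,0],[-0.06,0.23,0.13,0,0],[-0.06,0.23,0.16,0,0],[-0.06,0.23,0.19,0,0],[-0.06,0.23,0.22,0,0],[-0.06,0.23,0.24,0,0],[-0.06,0.23,0.24,0,0]]' 50
python3 - <<'E'
from h import *
dl((.5771,.1113,.1765))
E
```

```text
time_s: 20.35
tcp_pos: [0.5471, 0.1059, 0.2269]
tcp_rot: [-0.103, 0.966, -0.017, 0.235]
ft_force: [0.1, -0.1, -0.3]
width: 0.0851
grasp_force: 0.0
p [0.5471 0.1059 0.2269] units [-0.0089  0.0071  0.1173] dist 0.05890855419610907
```

```bash
python3 -m inch '[[-0.005,0.005,0.04,0,0],[-0.01,0.007,0.08,0,0],[-0.01,0.007,0.11,0,0],[-0.01,0.007,0.117,0,0],[-0.01,0.007,0.117,0,0],[-0.01,0.007,0.117,0,0.1],[-0.01,0.007,0.117,0,0.15],[-0.01,0.007,0.117,0,0.2],[-0.01,0.007,0.117,0,0.25],[-0.01,0.007,0.117,0,0.28]]' 30
python3 - <<'E'
from h import *
import cv2
s=manip.grab_frame("side")[:,:,::-1];t=manip.grab_frame("top")[:,:,::-1]
a=cv2.resize(s[130:250,285:385],None,fx=5,fy=5,interpolation=cv2.INTER_CUBIC)
b=cv2.resize(t[150:210,260:350],None,fx=3.3,fy=3.3,interpolation=cv2.INTER_CUBIC)
c=np.zeros((600,800,3),np.uint8);c[:a.shape[0],:a.shape[1]]=a;c[:b.shape[0],502:502+b.shape[1]]=b
cv2.imwrite("pics/k4.png",cv2.convertScaleAbs(c,alpha=1.5,beta=10))
E
```

```text
time_s: 21.18
tcp_pos: [0.5788, 0.1116, 0.1809]
tcp_rot: [-0.102, 0.966, -0.017, 0.238]
ft_force: [1.1, 0.5, 0.1]
width: 0.0614
grasp_force: 0.0
```

View pics/k4.png

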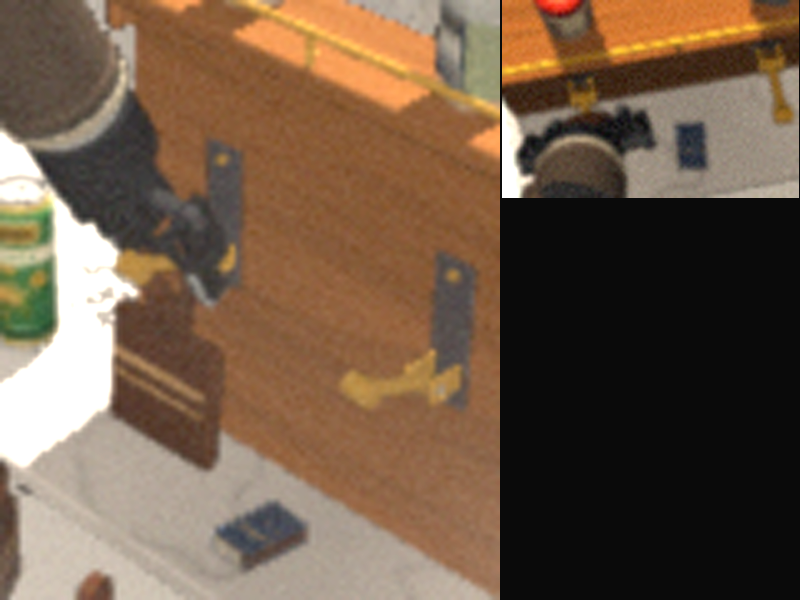

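```bash
python3 -m inch '[[0.005,0,0.007,0,0.28],[0.006,0,0.007,0,0.28],[0.006,0,0.007,0,0.32],[0.006,0,0.007,0,0.36],[0.006,0,0.007,0,0.4],[0.006,0,0.007,0,0.44],[0.006,0,0.007,0,0.5],[0.006,0,0.007,0,0.55],[0.006,0,0.007,0,0.6],[0.006,0,0.007,0,0.6]]' 50
```

```text
time_s: 22.12
tcp_pos: [0.578, 0.1114, 0.1761]
tcp_rot: [-0.102, 0.966, -0.017, 0.238]
ft_force: [0.9, 1.5, 2.4]
width: 0.0478
grasp_force: 51.1
```

```bash
python3 -m inch '[[-0.002,0,-0.004,0,0.6],[-0.004,-0.001,-0.008,0,0.6],[-0.006,-0.001,-0.012,0,0.6],[-0.009,-0.002,-0.018,0,0.6],[-0.009,-0.002,-0.018,0,0.6],[-0.009,-0.002,-0.018,0,0.6],[-0.009,-0.002,-0.018,0,0.6],[-0.009,-0.002,-0.018,0,0.6],[-0.009,-0.002,-0.018,0,0.6],[-0.009,-0.002,-0.018,0,0.6]]' 60
python3 - <<'E'
from h import *
import cv2
s=manip.grab_frame("side")[:,:,::-1];t=manip.grab_frame("top")[:,:,::-1]
cv2.imwrite("pics/k5s.png",s);cv2.imwrite("pics/k5t.png",t)
b0=cv2.imread("pics/k1s.png")
def m(im):  # pale stripes of the board / dark blade
    g=im[195:240,300:335].astype(int);d=(g.max(2)<75);ys,xs=np.nonzero(d);return xs.min()+300,xs.max()+300,ys.max()+195,d.sum(),xs.mean()+300,ys.mean()+195
print(m(b0),m(s))
E
```

```text
time_s: 22.95
tcp_pos: [0.5776, 0.111, 0.1858]
tcp_rot: [-0.102, 0.966, -0.017, 0.237]
ft_force: [-0.7, -0.3, -4.4]
width: 0.0474
grasp_force: 62.1
(np.int64(307), np.int64(334), np.int64(239), np.int64(485), np.float64(320.04329896907217), np.float64(209.58144329896908)) (np.int64(308), np.int64(334), np.int64(239), np.int64(449), np.float64(321.3563474387528), np.float64(208.79732739420936))
```

```bash
python3 -m inch '[[0.01,0,-0.011,0,0.6],[0.021,0,-0.021,0,0.6],[0.032,0,-0.032,0,0.6],[0.042,0,-0.043,0,0.6],[0.052,0,-0.053,0,0.6],[0.063,0,-0.064,0,0.6],[0.074,0,-0.075,0,0.6],[0.084,0,-0.086,0,0.6],[0.095,0,-0.097,0,0.6],[0.105,0,-0.107,0,0.6]]' 60
python3 - <<'E'
from h import *
import cv2
s=manip.grab_frame("side")[:,:,::-1];t=manip.grab_frame("top")[:,:,::-1]
a=cv2.resize(s[130:250,275:375],None,fx=5,fy=5,interpolation=cv2.INTER_CUBIC)
b=cv2.resize(t[150:210,260:350],None,fx=3.3,fy=3.3,interpolation=cv2.INTER_CUBIC)
c=np.zeros((600,800,3),np.uint8);c[:a.shape[0],:a.shape[1]]=a;c[:b.shape[0],502:502+b.shape[1]]=b
cv2.imwrite("pics/k6.png",cv2.convertScaleAbs(c,alpha=1.5,beta=10))
s=manip.state();print(s["tcp_pos"],s["ft_force"])
E
```

```text
time_s: 23.88
tcp_pos: [0.5067, 0.0991, 0.2098]
tcp_rot: [-0.102, 0.966, -0.017, 0.237]
ft_force: [0.1, 0.5, -3.7]
width: 0.047
grasp_force: 62.8
[0.5065 0.0989 0.2098] [-0.4548 -0.142  -3.7302]
```

View pics/k6.png

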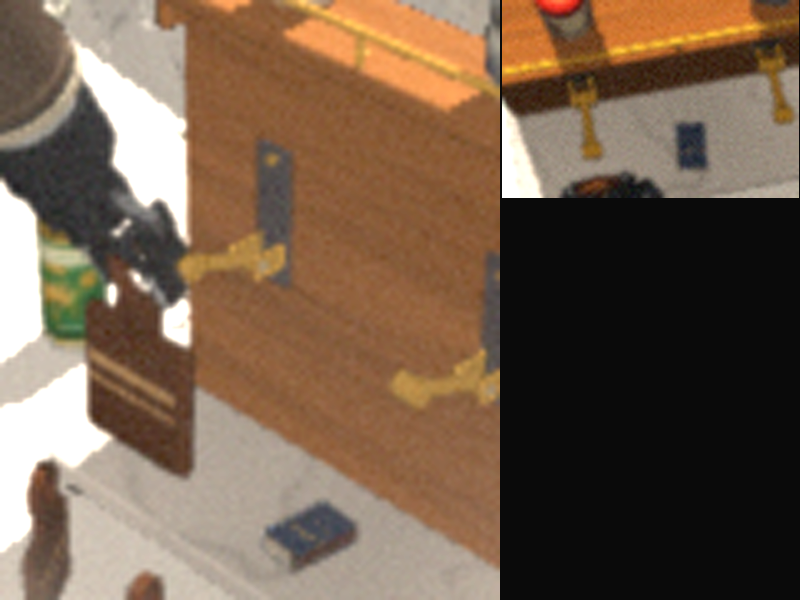

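```bash
python3 -m inch '[[0.001,-0.02,0.001,0,0.6],[0.004,-0.06,0.004,0,0.6],[0.007,-0.11,0.007,0,0.6],[0.01,-0.16,0.01,0,0.6],[0.014,-0.21,0.013,0,0.6],[0.017,-0.26,0.016,0,0.6],[0.02,-0.31,0.019,0,0.6],[0.023,-0.36,0.022,0,0.6],[0.025,-0.39,0.024,0,0.6],[0.026,-0.4,0.025,0,0.6]]' 60
python3 - <<'E'
from h import *
s=manip.state();d=Rn.from_euler("z",-RW).apply(s["tcp_pos"]-np.array([.578,.1114,.1761]));print("rack shift since grip",d,s["width"])
d0=Rn.from_euler("z",-RW).apply(s["tcp_pos"]-RO);print(d0)
E
```

```text
time_s: 24.82
tcp_pos: [0.5401, -0.1028, 0.2084]
tcp_rot: [-0.1, 0.966, -0.017, 0.237]
ft_force: [-0.1, -0.3, -2.8]
width: 0.0471
grasp_force: 62.9
rack shift since grip [-0.0731 -0.2048  0.0323] 0.047138412528942304
[-0.1054 -0.1051  0.2084]
```

```bash
python3 -m inch '[[-0.001,0.005,-0.002,0,0.6],[-0.002,0.009,-0.003,0,0.6],[-0.002,0.009,-0.003,0,0.6],[-0.002,0.009,-0.003,0,0.6],[-0.002,0.009,-0.003,0,0.6],[-0.002,0.009,-0.003,0,0.6],[-0.002,0.009,-0.003,0,0.6],[-0.002,0.009,-0.003,0,0.6],[-0.002,0.009,-0.003,0,0.6],[-0.002,0.009,-0.003,0,0.6]]' 60
python3 - <<'E'
from h import *
import cv2
s=manip.state();d=Rn.from_euler("z",-RW).apply(s["tcp_pos"]-np.array([.578,.1114,.1761]));print("rack shift since grip",d,s["width"])
f=manip.grab_frame("side")[:,:,::-1];t=manip.grab_frame("top")[:,:,::-1]
cv2.imwrite("pics/k7s.png",f);cv2.imwrite("pics/k7t.png",t)
def brass(im,r):
    x0,y0,x1,y1=r;h=cv2.cvtColor(im[y0:y1,x0:x1],cv2.COLOR_BGR2HSV)
    m=cv2.inRange(h,(18,120,90),(30,255,255));n,l,st,c=cv2.connectedComponentsWithStats(m)
    return [(st[i].tolist(),(c[i]+[x0,y0]).round(1).tolist()) for i in range(1,n) if st[i,4]>8]
print("side",brass(f,(300,170,385,215)));print("top",brass(t,(275,160,350,200)))
k=cv2.imread("pics/k6.png")
E
```

```text
time_s: 25.65
tcp_pos: [0.5392, -0.0943, 0.2101]
tcp_rot: [-0.102, 0.966, -0.017, 0.237]
ft_force: [-0.2, 0.0, -2.8]
width: 0.0475
grasp_force: 62.9
rack shift since grip [-0.0726 -0.1963  0.034 ] 0.04746687804634386
side [([9, 11, 5, 5, 9], [310.7, 182.8]), ([63, 30, 14, 10, 53], [370.0, 205.0]), ([57, 36, 5, 5, 13], [359.5, 208.3])]
top [([15, 0, 41, 7, 79], [308.7, 162.7]), ([9, 34, 6, 3, 12], [286.8, 195.2])]
```

```bash
python3 -m inch '[[-0.003,-0.005,0.003,0,0.6],[-0.01,-0.005,0.01,0,0.6],[-0.017,-0.005,0.017,0,0.6],[-0.024,-0.005,0.025,0,0.6],[-0.031,-0.005,0.032,0,0.6],[-0.038,-0.005,0.039,0,0.6],[-0.045,-0.005,0.046,0,0.6],[-0.052,-0.005,0.053,0,0.6],[-0.055,-0.005,0.056,0,0.6],[-0.055,-0.005,0.056,0,0.6]]' 60
python3 - <<'E'
from h import *
s=manip.state();d=Rn.from_euler("z",-RW).apply(s["tcp_pos"]-np.array([.578,.1114,.1761]));print("rack shift since grip",d,"lift",d[2]+.325*d[0],s["torque"])
E
```

```text
time_s: 26.58
tcp_pos: [0.577, -0.0902, 0.1979]
tcp_rot: [-0.103, 0.966, -0.017, 0.237]
ft_force: [-0.1, -0.3, -3.7]
width: 0.0475
grasp_force: 62.9
rack shift since grip [-0.0347 -0.1986  0.0218] lift 0.010501513861991628 [-0.0283  0.8135  0.011 ]
```

```bash
python3 -m inch '[[-0.006,0,0.006,0,0.6],[-0.013,0,0.013,0,0.6],[-0.02,0,0.02,0,0.6],[-0.027,0,0.027,0,0.6],[-0.034,0,0.034,0,0.6],[-0.041,0,0.042,0,0.6],[-0.048,0,0.049,0,0.6],[-0.05,0,0.051,0,0.6],[-0.05,0,0.051,0,0.6],[-0.05,0,0.051,0,0.6]]' 60
python3 - <<'E'
from h import *
import cv2
s=manip.state();d=Rn.from_euler("z",-RW).apply(s["tcp_pos"]-np.array([.578,.1114,.1761]));print("rack shift since grip",d,"lift",d[2]+.325*d[0],s["torque"])
f=manip.grab_frame("side")[:,:,::-1];t=manip.grab_frame("top")[:,:,::-1]
cv2.imwrite("pics/k8s.png",f);cv2.imwrite("pics/k8t.png",t)
E
```

```text
time_s: 27.42
tcp_pos: [0.6098, -0.0849, 0.1866]
tcp_rot: [-0.102, 0.966, -0.017, 0.237]
ft_force: [-0.0, -0.2, -2.6]
width: 0.0475
grasp_force: 62.9
rack shift since grip [-0.0015 -0.1989  0.0105] lift 0.010040312609315752 [-0.0028  0.8542  0.0463]
```

```bash
python3 -m inch '[[0.002,0,0.004,0,0.6],[0.004,0.001,0.008,0,0.6],[0.006,0.001,0.012,0,0.6],[0.008,0.001,0.015,0,0.6],[0.009,0.002,0.018,0,0.6],[0.01,0.002,0.019,0,0.6],[0.01,0.002,0.019,0,0.6],[0.01,0.002,0.019,0,0.6],[0.01,0.002,0.019,0,0.6],[0.01,0.002,0.019,0,0.6]]' 60
```

```text
time_s: 28.35
tcp_pos: [0.6104, -0.0849, 0.1766]
tcp_rot: [-0.102, 0.966, -0.017, 0.238]
ft_force: [-0.1, -0.9, 3.6]
width: 0.0476
grasp_force: 63.3
```

```bash
python3 -m inch '[[0,0,0,0,0.4],[0,0,0,0,0.35],[0,0,0,0,0.3],[0,0,0,0,0.2],[0,0,0,0,0.1],[0,0,0,0,0],[0,0,0,0,0],[0,0,0,0,0],[0,0,-0.01,0,0],[0,0,-0.02,0,0]]' 20
python3 -m inch '[[0,0,-0.03,0,0],[0,0,-0.06,0,0],[0,0,-0.09,0,0],[0,0,-0.13,0,0],[0,0,-0.18,0,0],[0,0,-0.24,0,0],[0,0,-0.28,0,0],[0,0.06,-0.3,0,0.1],[0,0.12,-0.3,0,0.2],[0,0.18,-0.3,0,0.3]]'
python3 - <<'E'
from h import *
import cv2
f=manip.grab_frame("side")[:,:,::-1];t=manip.grab_frame("top")[:,:,::-1]
cv2.imwrite("pics/k9s.png",f);cv2.imwrite("pics/k9t.png",t)
a=cv2.resize(f[110:250,285:385],None,fx=4.2,fy=4.2,interpolation=cv2.INTER_CUBIC)
b=cv2.resize(t[130:210,260:370],None,fx=3.3,fy=3.3,interpolation=cv2.INTER_CUBIC)
c=np.zeros((600,800,3),np.uint8);c[:a.shape[0],:a.shape[1]]=a;c[:b.shape[0],425:425+b.shape[1]]=b
cv2.imwrite("pics/v9.png",cv2.convertScaleAbs(c,alpha=1.5,beta=10))
s=manip.state();print(s["tcp_pos"]); 
M=Rn.from_quat(s["tcp_rot"]).as_matrix();K=np.array([.5471,.1052,.1989]);print(M)
print(rk(-.063,.1,.199)); dl(K-.07*M[:,2])
E
```

```text
time_s: 29.18
tcp_pos: [0.6049, -0.0849, 0.185]
tcp_rot: [-0.102, 0.966, -0.017, 0.237]
ft_force: [0.1, 0.3, -0.1]
width: 0.0855
grasp_force: 0.0
time_s: 30.02
tcp_pos: [0.5185, 0.0006, 0.3115]
tcp_rot: [-0.101, 0.966, -0.018, 0.238]
ft_force: [1.0, -0.0, -0.2]
width: 0.0599
grasp_force: 0.0
[0.5176 0.0055 0.311 ]
[[-0.8647 -0.1958  0.4625]
 [-0.2123  0.9771  0.0167]
 [-0.4551 -0.0837 -0.8865]]
[0.5477 0.1066 0.199 ]
p [0.5176 0.0055 0.311 ] units [0.0087 0.202  0.0894] dist 0.11051103589223918
```

View pics/v9.png

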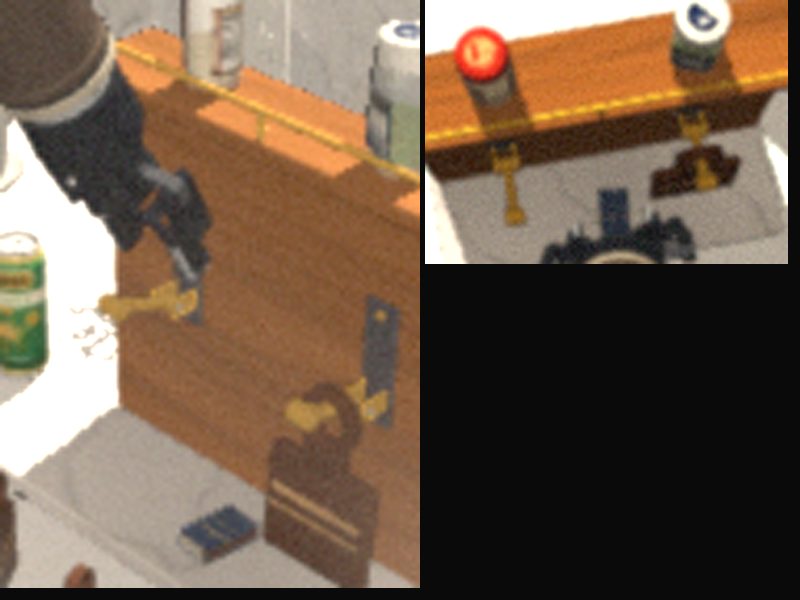

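```bash
python3 -m inch '[[0,0.06,0,0,0.4],[0.005,0.12,0.02,0,0.4],[0.009,0.17,0.05,0,0.4],[0.009,0.202,0.09,0,0.4],[0.009,0.202,0.12,0,0.4],[0.009,0.202,0.15,0,0.4],[0.009,0.202,0.17,0,0.4],[0.009,0.202,0.18,0,0.4],[0.009,0.202,0.18,0,0.4],[0.009,0.202,0.18,0,0.4]]' 20
python3 - <<'E'
from h import *
dl((.5475,.1062,.199))
E
```

```text
time_s: 30.95
tcp_pos: [0.5373, 0.0998, 0.2208]
tcp_rot: [-0.102, 0.966, -0.017, 0.237]
ft_force: [0.8, 0.6, 1.2]
width: 0.0511
grasp_force: 0.0
p [0.5373 0.0998 0.2208] units [-0.0005  0.0122  0.0484] dist 0.024955058084720212
```

```bash
python3 -m inch '[[0,0.008,0.01,0,0.4],[0,0.01,0.025,0,0.4],[0,0.01,0.04,0,0.4],[0,0.01,0.048,0,0.4],[0,0.01,0.048,0,0.5],[0,0.01,0.048,0,0.6],[0,0.01,0.048,0,0.65],[0,0.01,0.048,0,0.7],[0,0.01,0.048,0,0.75],[0,0.01,0.048,0,0.8]]' 20
```

```text
time_s: 31.78
tcp_pos: [0.5468, 0.1081, 0.1994]
tcp_rot: [-0.104, 0.966, -0.015, 0.238]
ft_force: [-5.5, 7.4, 1.7]
width: 0.0201
grasp_force: 19.4
```

```bash
python3 -m inch '[[-0.012,0.001,-0.01,0,0.8],[-0.025,-0.001,-0.019,0,0.8],[-0.036,-0.002,-0.024,0,0.8],[-0.048,-0.003,-0.029,0,0.8],[-0.06,-0.004,-0.032,0,0.8],[-0.072,-0.005,-0.035,0,0.8],[-0.085,-0.005,-0.035,0,0.8],[-0.097,-0.006,-0.035,0,0.8],[-0.097,-0.006,-0.035,0,0.8],[-0.097,-0.006,-0.035,0,0.8]]' 20
python3 - <<'E'
from h import *
import cv2
f=manip.grab_frame("side")[:,:,::-1];t=manip.grab_frame("top")[:,:,::-1]
print(Rn.from_euler("z",-RW).apply(manip.state()["tcp_pos"]-RO))
cv2.imwrite("pics/k10s.png",f)
E
```

```text
time_s: 32.62
tcp_pos: [0.5817, 0.1144, 0.2372]
tcp_rot: [-0.103, 0.966, -0.015, 0.238]
ft_force: [-1.7, 6.4, -0.5]
width: 0.0203
grasp_force: 19.8
[-0.0283  0.1021  0.2372]
```

```bash
python3 -m inch '[[-0.006,0,0.001,0,0.8],[-0.012,0,0.002,0,0.8],[-0.018,0,0.003,0,0.8],[-0.024,0,0.004,0,0.8],[-0.027,0,0.005,0,0.8],[-0.027,0,0.005,0,0.8],[-0.027,0,0.005,0,0.8],[-0.027,0,0.005,0,0.7],[-0.027,0,0.005,0,0.6],[-0.027,0,0.005,0,0.5]]' 20
python3 - <<'E'
from h import *
print(Rn.from_euler("z",-RW).apply(manip.state()["tcp_pos"]-RO),manip.state()["ft_force"])
E
```

```text
time_s: 33.55
tcp_pos: [0.5949, 0.1141, 0.2407]
tcp_rot: [-0.102, 0.966, -0.017, 0.237]
ft_force: [-0.4, 0.1, 0.2]
width: 0.0425
grasp_force: 0.0
[-0.0152  0.0996  0.2407] [-0.4182  0.0625  0.208 ]
```

```bash
python3 -m inch '[[0,0,-0.03,0,0.5],[0,0,-0.08,0,0.5],[0,0,-0.14,0,0.7],[0.05,0.01,-0.16,0,1],[0.11,0.017,-0.16,0,1],[0.118,0.017,-0.13,0,1],[0.118,0.017,-0.08,0,1],[0.118,0.017,-0.03,0,1],[0.118,0.017,-0.006,0,1],[0.118,0.017,-0.006,0,1]]' 20
python3 - <<'E'
from h import *
import cv2
f=manip.grab_frame("side")[:,:,::-1];t=manip.grab_frame("top")[:,:,::-1];s=manip.state()
inv=lambda P:Rn.from_euler("z",-RW).apply(P-RO)
print(inv(s["tcp_pos"]))
dl(rk(-.0245,.1,.238))
cv2.imwrite("pics/k11s.png",f);cv2.imwrite("pics/k11t.png",t)
def brass(im,r):
    x0,y0,x1,y1=r;h=cv2.cvtColor(im[y0:y1,x0:x1],cv2.COLOR_BGR2HSV)
    m=cv2.inRange(h,(18,110,70),(32,255,255));n,l,st,c=cv2.connectedComponentsWithStats(m)
    return [((st[i,:4]+[x0,y0,0,0]).tolist(),(c[i]+[x0,y0]).round(1).tolist(),int(st[i,4])) for i in range(1,n) if st[i,4]>6]
print(brass(f,(300,160,345,195)));print(brass(t,(275,165,300,200)))
for th in(0,.2,.4):print(th,[proj(c,rk(-.004-.062*np.sin(th),.1,.18+.062*np.cos(th))) for c in("side","top")])
E
```

```text
time_s: 34.38
tcp_pos: [0.5404, 0.11, 0.2133]
tcp_rot: [-0.102, 0.966, -0.017, 0.236]
ft_force: [0.4, -0.4, 0.2]
width: -0.0001
grasp_force: 0.0
[-0.0694  0.1058  0.2157]
p [0.5404 0.1112 0.2157] units [-0.0993 -0.0173  0.0023] dist 0.0504176013488437
[([318, 165, 7, 7], [321.1, 167.5], 33), ([321, 172, 11, 13], [325.4, 179.4], 68)]
[([290, 165, 10, 3], [294.4, 165.6], 16), ([281, 178, 7, 6], [284.1, 180.7], 26)]
0 [array([325.2798, 165.0093]), array([282.8359, 175.1909])]
0.2 [array([322.5178, 166.6278]), array([283.4922, 178.8803])]
0.4 [array([319.8493, 168.8608]), array([284.1821, 182.5603])]
```

```bash
python3 -m inch '[[-0.02,-0.006,0,0,1],[-0.04,-0.012,0.001,0,1],[-0.055,-0.012,0.001,0,1],[-0.065,-0.012,0.002,0,1],[-0.073,-0.012,0.002,0,1],[-0.081,-0.012,0.002,0,1],[-0.088,-0.012,0.002,0,1],[-0.093,-0.012,0.002,0,1],[-0.097,-0.012,0.002,0,1],[-0.097,-0.012,0.002,0,1]]' 20
cat > look.py <<'E'
from h import *
import cv2,sys
f=manip.grab_frame("side")[:,:,::-1];t=manip.grab_frame("top")[:,:,::-1];s=manip.state()
print(Rn.from_euler("z",-RW).apply(s["tcp_pos"]-RO),s["ft_force"])
cv2.imwrite(f"pics/{sys.argv[1]}s.png",f);cv2.imwrite(f"pics/{sys.argv[1]}t.png",t)
def brass(im,r):
    x0,y0,x1,y1=r;h=cv2.cvtColor(im[y0:y1,x0:x1],cv2.COLOR_BGR2HSV)
    m=cv2.inRange(h,(18,110,70),(32,255,255));n,l,st,c=cv2.connectedComponentsWithStats(m)
    return [((st[i,:4]+[x0,y0,0,0]).tolist(),(c[i]+[x0,y0]).round(1).tolist(),int(st[i,4])) for i in range(1,n) if st[i,4]>6]
print(brass(f,(300,155,345,195)));print(brass(t,(275,165,300,200)))
E
python3 look.py k12
```

```text
time_s: 35.32
tcp_pos: [0.5837, 0.1149, 0.2368]
tcp_rot: [-0.102, 0.966, -0.017, 0.237]
ft_force: [-3.7, -1.5, -0.9]
width: 0.0001
grasp_force: 1.8
[-0.026   0.1022  0.2369] [-3.2849 -0.8026 -2.654 ]
[([321, 163, 11, 23], [325.8, 175.8], 96)]
[([284, 165, 15, 4], [291.0, 166.1], 21), ([280, 174, 8, 5], [283.4, 175.8], 24)]
```

```bash
python3 -m inch '[[-0.001,0,0,0,1],[-0.002,0,0,0,1],[-0.003,0,0,0,1],[-0.004,0,0,0,1],[-0.005,0,0,0,1],[-0.006,0,0,0,1],[-0.006,0,0,0,1],[-0.006,0,0,0,1],[-0.006,0,0,0,1],[-0.006,0,0,0,1]]' 20; python3 look.py k13
```

```text
time_s: 36.25
tcp_pos: [0.5842, 0.115, 0.2369]
tcp_rot: [-0.103, 0.966, -0.018, 0.235]
ft_force: [-14.1, -2.5, 0.3]
width: -0.0003
grasp_force: 6.5
[-0.0255  0.1022  0.2369] [-14.2916  -1.8122   0.9544]
[([321, 163, 11, 23], [325.8, 175.8], 97)]
[([285, 165, 15, 4], [292.2, 165.9], 20), ([280, 174, 8, 5], [283.7, 176.0], 23)]
```

```bash
python3 -m inch '[[0.01,0,0,0,1],[0.04,0,0,0,1],[0.08,0,-0.02,0,1],[0.14,0,-0.06,0,1],[0.2,0,-0.12,0,1],[0.26,0,-0.18,0,1],[0.3,0,-0.24,0,1],[0.32,0,-0.3,0,1],[0.32,0,-0.3,0,1],[0.32,0,-0.3,0,1]]' 20; python3 look.py k14
python3 - <<'E'
import cv2,numpy as np
for c,regs in(("s",{"board":(345,195,385,255),"Rknob":(345,195,375,215),"jarA":(325,90,348,135),"jarB":(370,110,395,155),"rack edge":(390,140,416,250),"goblets":(380,265,475,340),"match":(325,228,350,248)}),("t",{"jarA":(268,135,292,165),"jarB":(332,122,356,150),"board":(325,160,352,192)})):
    a=cv2.imread(f"pics/k9{c}.png");b=cv2.imread(f"pics/k14{c}.png");z=cv2.imread({"s":"pics/side0.png","t":"pics/top0.png"}[c])
    for n,(x0,y0,x1,y1) in regs.items():
        g=[cv2.cvtColor(i[y0:y1,x0:x1],cv2.COLOR_BGR2GRAY).astype(np.float32) for i in(a,b,z)]
        print(c,n,"vs k9",[round(v,2) for v in cv2.phaseCorrelate(g[0],g[1])[0]],round(float(abs(g[0]-g[1]).mean()),1),"vs start",[round(v,2) for v in cv2.phaseCorrelate(g[2],g[1])[0]],round(float(abs(g[2]-g[1]).mean()),1))
E
```

```text
time_s: 37.18
tcp_pos: [0.3791, 0.0803, 0.3004]
tcp_rot: [-0.102, 0.965, -0.016, 0.239]
ft_force: [1.0, -0.8, -1.1]
width: -0.0002
grasp_force: 0.0
[-0.2343  0.1026  0.3033] [ 0.6131  0.5688 -0.0147]
[([321, 162, 11, 23], [325.3, 174.1], 107)]
[([290, 165, 10, 3], [294.0, 165.6], 15), ([275, 168, 6, 2], [277.6, 168.6], 8), ([280, 174, 7, 5], [283.3, 175.8], 21)]
s board vs k9 [0.08, 0.09] 2.6 vs start [-0.32, -0.14] 11.4
s Rknob vs k9 [0.06, 0.12] 2.3 vs start [0.81, -0.69] 7.8
s jarA vs k9 [-0.04, 0.5] 2.2 vs start [-0.04, 0.45] 3.7
s jarB vs k9 [0.48, 0.44] 2.1 vs start [0.44, 0.46] 3.7
s rack edge vs k9 [0.52, 0.07] 2.2 vs start [0.55, 0.03] 3.4
s goblets vs k9 [-0.01, 0.51] 2.2 vs start [-0.03, 0.5] 4.9
s match vs k9 [0.59, 0.08] 2.8 vs start [0.08, -0.21] 4.8
t jarA vs k9 [-0.02, -0.05] 2.8 vs start [0.08, 0.03] 3.6
t jarB vs k9 [0.08, 0.04] 2.7 vs start [0.02, 0.06] 3.7
t board vs k9 [0.33, -0.1] 3.4 vs start [0.68, 0.03] 22.1
```

```bash
python3 -c "
from workcell import manip
print(manip.job_done())"
```

```text
the job is handed in; nothing more can be done
None
```

The job is handed in at about 37 s of the 70 s: the right peg is fully out with the board hanging by its hole on it, and the left peg is folded flat. The last pictures showed no shift of the rack, jars, match box or goblets, but I did not compare the shaker, can, candle or tumbler.

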